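# Index the stamp carousel and take out the red dough stamp

### The arm

A 6-joint arm with a two-finger parallel gripper is mounted at the origin on a cart in front of the work surface, level with it; the furniture and walls round the work are solid. World frame = base frame: x ahead of the robot, y to its left, z up, the work surface at z = 0. Lengths are in mm, angles in degrees, forces in N, time in s.
With the tool pointing down it reaches from about 375 to 825 mm from the base axis. Payload 5.5 kg.
Tool frame: the origin (TCP) lies midway between the tips of the shut fingers; the grasp point (between the pads) lies pinch_z behind it (pinch_z is the distance from the TCP to the grasp point, in mm); z points along the fingers, y is the line along which they close (so a half turn about z gives the same grasp; the last joint's range is limited). The gripper opens to 85 mm and grips with 20 to 120 N. Pads are 22 mm wide; open, the fingers measure 114 mm over their backs; the gripper's body (76 mm by 85 mm) begins 54 mm behind the grasp point. The pads swing forward as they close: fully open they stand 13 mm farther back than shut.
Start: joints at [66.864, 17.962, -2.699, 69.339, 0, 90], TCP at [235.746, 551.742, 231.299] pointing down, gripper open.
Joint ranges: [-152.73, 152.73], [-39.44, 99.34], [-58.76, 71.6], [-118.89, 123.64], [-81.53, 83.1], [-180, 180]. Speed limits (degrees/s): [136.94, 136.94, 172.46, 180, 180, 180].

### API

Orientations are given as a 3x3 rotation matrix whose columns are the frame's x, y, z axes.
In Python, from rig import read_state, read_camera, camera_model, finish_job, pinch_z gives the robot as it stands. The module is installed in compiled form; this text tells all that it offers.
- The arm moves only by the tool servo_tool, never from a script. Its argument "commands" is one flat list of numbers, 7 for each row, row after row: the shift along the world's x, y, z in mm, then the turn, a rotation vector about the world's x, y, z in degrees, then the finger opening in mm, from 0 to 85.4. A call has 1 to 20 rows; each row is the pose to reach, as a shift and turn from the pose commanded when the call began; what a row does not reach only later rows make up. A row lasts 1/10 s, in which the tool goes at most 50 mm and 8.59 degrees, less where a joint would pass 70% of its speed; a pose out of reach is approached as far as the arm can. A call with a gripper value outside its range is refused whole. The fingers move at their own pace and stop on an object; the grip force is fixed at half the most. Time passes only in rows, so rows that repeat a pose let the fingers close. It gives the time, the measured TCP pose, the force, the opening and the grip force at its end, in the units of the state.
- read_state(): the state, without advancing time (a new reading comes with each control period).
- read_camera(name): name is "side" or "top" or "wrist"; returns (picture, depth): 384x512x3 uint8, blue, green, red; 384x512 float32, mm along the optical axis (not along the pixel's ray), 0 where there is no reading.
- camera_model(name): a dict with "mtx" (3x3 intrinsics, pixels), "R" (3x3) and "t" (3): a world point X has camera coordinates R X + t. Camera axes: x right, y down, z forward; pixel columns grow to the right and rows downward; lengths in mm; the calibration is good to about 2 mm. A picture is of the moment at which its call begins: read the wrist's pose just before it. camera_model takes no time and is no camera call; for the wrist camera it gives the pose at the moment of the call.
- finish_job(): hands the job in; it is judged then, once.
The state is a dict: "time_s": time; "q": joint angles; "joint_vel": joint speeds; "joint_torque": joint torques, N m; "position": TCP position; "tcp_rot": TCP orientation; "contact_force": force on the tool from outside, world axes, zero at the start; "wrist_torque": the same for the moment, N m; "gripper_width": finger opening in mm; "gripper_force": force on a finger pad.
Only numpy, scipy, OpenCV 4.12 (cv2) and the standard library are available. Lean on these libraries where they do the work, as an engineer would, in place of code of your own. Each camera call takes 0.05 s, during which the arm holds its last target. There are 200 camera calls.

### The job

With its black wing handle, the stamp carousel clicks round in sixths of a turn: turn it until the red-headed dough stamp hangs in the opening of the guard rail, let go and let it settle there. Then slide the red stamp outwards along its slot to the wide end, lift it free and stand it upright on the flat part of the wooden guide board, leaving the blue and yellow stamps hanging in the carousel.

Things in the scene. Friction and masses are not known exactly. Their poses are not given: they have to be found in the camera images.
- rack: Fixed stand of the carousel: grey foot disc (radius 162 mm), column and steel guard rail. Origin on the table under the vertical turning axis; -x points from the axis through the middle of the rail's opening. The rail is a 6 mm bar at radius 101 mm, top 85 mm above the table; it stops the heads sliding outwards except in the opening. Its posts reach out to radius 157 mm, no higher.
- opening (a point): Point on the plate's top (74 mm above the table) in the middle of the rail's opening, 85 mm from the turning axis: where the neck of a stamp that has been brought to the opening hangs. Fixed to the stand, axes as the stand's (-x outwards). Two yellow brackets mark the opening's ends, 28 degrees to either side.
- turntable (a joint): Angle of the carousel's plate in rad, 0 at the start, positive anticlockwise seen from above, no end stops. A spring detent (0.3 N m at most) pulls it to the nearest multiple of 60 degrees (1.047 rad), good to about 2 degrees; let go less than half-way to the next, it springs back. Plate: aluminium disc of radius 145 mm, 6 mm thick, top 74 mm above the table.
- slots (a point): Middle of the plate's top. Six radial keyhole slots 60 degrees apart; one is in the opening at each detent. Narrow part 13 mm wide, wide end a hole of radius 17 mm further out, its centre 20, 27 or 34 mm beyond the hanging place (which is not told: feel for it). Pushed out, a stamp stops 12 mm past the hole's centre; within 3 mm of the centre it lifts out. Let go there, it drops through.
- handle (a point): Black wing handle on the plate, on the turning axis: a bar 60 mm long, 16 mm thick, from 116 to 152 mm above the table. This point is where to grip it, 142 mm above the table (stamps' heads reach 120 mm). Its x axis lies along the bar, y across its thickness; it turns with the plate.
- red_head (a point): Red head of the loose stamp to be taken (0.1 to 0.17 kg): upright cylinder 24 mm across, 46 mm high; this point 23 mm below its top, 75 mm above the flat foot. Below: neck 10 mm across, 12 mm long, and a steel foot 26 mm across, 40 mm high, with a flat shoulder; 98 mm high in all. Hanging, the head rests on the plate, this point 97 mm above the table; grip the upper half, above the rail. z up.
- blue_head (a point): Head of the blue stamp, which stays hanging; same shape, same point.
- yellow_head (a point): Head of the yellow stamp, which stays hanging; same shape, same point.
- guide_board: Wooden guide board, fixed on the table, 216 mm along x and 114 mm along y. Origin on the table under its middle. Its flat part is 6 mm thick and runs from y = -46 to +57 mm; along the edge y = -57 to -46 mm stands a fence 28 mm high.

How it is judged (in metres and radians):
On the way, in this order (a step that is already met when the one before it is completed fails the run):
1. the plate has been turned until the red stamp hangs in the middle of the opening (within 9 mm of its centre line), let go and settled (x of red_head in the frame of rack below -0.07 m and y of red_head in the frame of rack between -0.009 and 0.009 m and height (world z) of red_head below 0.105 m and velocity of joint turntable between -0.1 and 0.1 rad/s and contact force between the fingers and anything else below 0.5 N), for 0.2 s.
2. the red stamp has been lifted clear of the plate (height (world z) of red_head above 0.152 m), for 0.05 s.
At the end, for the whole second after the job is handed in: The red stamp stands upright (within 0.1 rad), its foot on the flat part of the guide board and its axis at least 8 mm inside the ends and 4 mm inside the long open edge of the flat part; the blue and yellow stamps hang in the carousel, within 115 mm of the handle and at their hanging height (x of red_head in the frame of guide_board between -0.1 and 0.1 m and y of red_head in the frame of guide_board between -0.046 and 0.053 m and z of red_head in the frame of guide_board between 0.077 and 0.085 m and angle between red_head's own z axis and vertical below 0.1 rad and distance between each of blue_head, yellow_head and handle below 0.115 m and height (world z) of blue_head between 0.09 and 0.105 m and height (world z) of yellow_head between 0.09 and 0.105 m); the robot touches nothing.
It fails at once if the blue or yellow stamp is lifted out of the carousel (height (world z) of any of blue_head, yellow_head above 0.13 m).
It also fails if it takes over 72 s, if anything falls off the work surface, if the arm or the gripper's body presses on something with over 40 N, if the wrist force passes 120 N, or if a joint passes its speed limit or range.

## Working session

There is one attempt and no reset: what is moved stays moved. The work goes in short steps, Python scripts to look and compute and a tool call to move; the robot and the scene stay as the last step left them, time stands still between calls to the robot, and variables do not carry over. Pictures are saved under pics/ and viewed, at most 10 in all, crops included, and the job is handed in when it is done.

Besides the shell and the picture viewer there is one more tool, called after "Request:" as name(argument=value, ...) on one line, values as JSON. servo_tool: Moves the arm, as the interface text tells. Its arguments: {"type":"object","properties":{"commands":{"type":"array"}},"required":["commands"]}

```bash
mkdir -p pics; python3 - <<'E'
from rig import *
import cv2,numpy as np
s=read_state();print(s['time_s'],s['position'],s['tcp_rot'],pinch_z,s['gripper_width'])
ims=[]
for n in ['side','top']:
    p,d=read_camera(n);m=camera_model(n);print(n,m);cv2.imwrite(f'pics/{n}0.png',p);np.savez(f'{n}0.npz',p=p,d=d,**m)
E
```

```text
0.0 [235.50792075 551.18109285 230.42615297] [[-9.19570966e-01  3.92923313e-01 -7.13520016e-04]
 [ 3.92923961e-01  9.19569537e-01 -1.62076126e-03]
 [ 1.92963877e-05 -1.77076410e-03 -9.99998432e-01]] 18.700000000000003 85.35143233643768
side {'mtx': array([[347.34531781,   0.        , 257.21529656],
       [  0.        , 347.34531781, 185.57999428],
       [  0.        ,   0.        ,   1.        ]]), 'R': array([[-0.99574601, -0.09073163,  0.01605187],
       [-0.06062632,  0.51397099, -0.85566247],
       [ 0.06938545, -0.85299566, -0.51728529]]), 't': array([548.78988884,  77.63794359, 973.3592185 ])}
top {'mtx': array([[496.08003542,   0.        , 260.06065049],
       [  0.        , 496.08003542, 197.39602007],
       [  0.        ,   0.        ,   1.        ]]), 'R': array([[-0.1408072 , -0.99003285, -0.00287793],
       [-0.96961009,  0.13848885, -0.20168569],
       [ 0.20007403, -0.02560832, -0.97944607]]), 't': array([ 188.59638821,  523.19726114, 1201.1989753 ])}
```

View pics/top0.png

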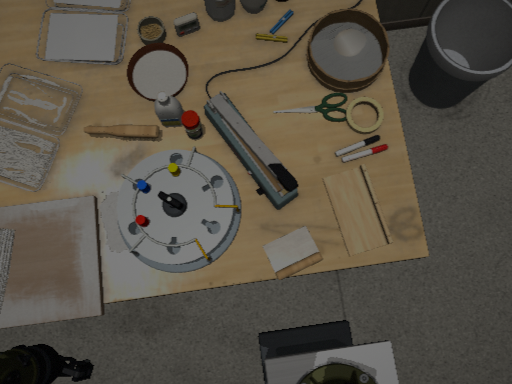

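View pics/side0.png

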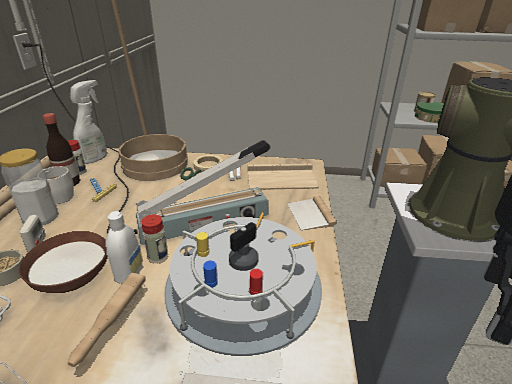

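The top view shows the carousel centred near (173,203), with red at (142,221), blue (143,186), yellow (173,170) and the brackets near (228,207) and (202,248). The guide board is near (357,210), fence on its right edge. Red looks to need +120°.

```bash
cat > h.py <<'E'
import cv2,numpy as np
def ray(m,uv,z):
    K,R,t=m['mtx'],m['R'],m['t']
    d=R.T@np.linalg.inv(K)@np.array([uv[0],uv[1],1.]);c=-R.T@t
    return c+d*(z-c[2])/d[2]
def cloud(m,d):
    v,u=np.indices(d.shape);K=m['mtx']
    P=np.stack([(u-K[0,2])/K[0,0]*d,(v-K[1,2])/K[1,1]*d,d],-1)
    return (P-m['t'])@m['R']
def hue(p,ranges,s=120,v=50):
    h=cv2.cvtColor(p,cv2.COLOR_BGR2HSV);M=0
    for a,b in ranges: M=M|cv2.inRange(h,(a,s,v),(b,255,255))
    return M
C=dict(red=[(0,6),(174,180)],blue=[(105,125)],yellow=[(22,32)])
E
python3 - <<'E'
from h import *
for n in ['top','side']:
    m=np.load(f'{n}0.npz');p,d=m['p'],m['d'];W=cloud(m,d);print(n)
    for c,r in C.items():
        k,l,st,ce=cv2.connectedComponentsWithStats(hue(p,r))
        for i in range(1,k):
            if st[i,4]>12:
                w=W[l==i];w=w[w[:,2]>-50];
                if not len(w):continue
                q=w[w[:,2]>np.percentile(w[:,2],90)-4]
                print(c,ce[i].round(1),st[i,4],'med',np.median(w,0).round(0),'top',q.mean(0).round(0),'max',w.max(0).round(),'min',w.min(0).round())
m=np.load('top0.npz');W=cloud(m,m['d'])
# handle: points z>135 around carousel
c=ray(m,(173,203),120)
print('c',c)
near=np.hypot(W[...,0]-c[0],W[...,1]-c[1])<45
h=W[near&(W[...,2]>140)&(W[...,2]<165)];print(len(h),h.mean(0),h[:,2].max())
u,s,v=np.linalg.svd(h[:,:2]-h[:,:2].mean(0));print('dir',v[0],np.ptp((h[:,:2]-h[:,:2].mean(0))@v.T,axis=0))
# plate circle
pl=(np.abs(W[...,2]-74)<5)&(np.hypot(W[...,0]-c[0],W[...,1]-c[1])<170)
pts=W[pl][:,:2];hull=cv2.convexHull(pts.astype(np.float32));print('plate',cv2.minEnclosingCircle(hull))
# tall stuff around
o=(W[...,2]>110)&(np.hypot(W[...,0]-c[0],W[...,1]-c[1])<350)&(np.hypot(W[...,0]-c[0],W[...,1]-c[1])>110)
k,l,st,ce=cv2.connectedComponentsWithStats(o.astype(np.uint8))
for i in range(1,k):
    if st[i,4]>10:print('tall',ce[i].round(),W[l==i].min(0).round(),W[l==i].max(0).round())
for uv in [(325,182),(363,168),(388,243),(346,254),(357,210),(344,210),(330,215)]:
    print('board',uv,ray(m,uv,6).round(1),W[uv[1],uv[0]].round(1))
p=m['p'];cv2.imwrite('pics/crop.png',cv2.resize(p[140:280,100:410],None,fx=2.55,fy=2.55,interpolation=cv2.INTER_CUBIC))
E
```

```text
top
red [189.4 118.3] 239 med [759. 261. 106.] top [755. 258. 117.] max [ 812.  293. 1283.] min [294. 145.  22.]
red [379.  148.3] 90 med [ 640. -219.   15.] top [ 639. -220.   17.] max [ 655. -199.   22.] min [ 630. -242.   -5.]
red [140.1 219.4] 79 med [519. 404. 119.] top [519. 404. 120.] max [530. 424. 125.] min [508. 392.  87.]
blue [141.3 184.5] 81 med [604. 393. 119.] top [602. 393. 120.] max [644. 428. 125.] min [591. 381.  10.]
yellow [271.1  37.4] 176 med [1003.   18.    9.] top [985.  19.  44.] max [1024.  145. 1283.] min [294. -27.  -2.]
yellow [172.9 168.5] 90 med [634. 314. 118.] top [635. 314. 120.] max [659. 333. 124.] min [623. 303.  71.]
yellow [226.7 205.6] 46 med [530. 197.  83.] top [530. 199.  84.] max [535. 227.  87.] min [524. 173.  79.]
yellow [201.2 249. ] 37 med [432. 273.  83.] top [428. 268. 125.] max [ 459.  285. 1283.] min [294. 145.  78.]
side
red [ 49.1 118.2] 116 med [1137.  -26.  214.] top [1113.    7.  235.] max [1157.  840.  561.] min [484. -47. 198.]
red [ 73.3 144.5] 97 med [1132.  -95.  106.] top [1137.  -94.  110.] max [1166.  -42.  136.] min 
[... 1113 characters left out ...]
988220214844)
tall [165. 102.] [294. 145. 110.] [ 821.  338. 1283.]
tall [262. 152.] [294.  28. 110.] [ 759.  170. 1283.]
tall [ 46. 348.] [259. 521. 362.] [271. 538. 406.]
tall [ 25. 355.] [254. 507. 439.] [271. 538. 500.]
tall [  9. 364.] [244. 145. 512.] [ 294.  540. 1283.]
board (325, 182) [571.2 -64.1   6. ] [571.  -64.    6.7]
board (363, 168) [ 594.6 -170.5    6. ] [ 589.  -164.7   29.5]
board (388, 243) [ 388.9 -197.8    6. ] [ 388.3 -195.6   14.2]
board (346, 254) [376.3 -85.8   6. ] [376.9 -87.4  -3.2]
board (357, 210) [ 485.2 -134.3    6. ] [ 485.  -133.9    7.7]
board (344, 210) [ 490.  -100.7    6. ] [ 489.7 -100.4    7.8]
board (330, 215) [482.1 -62.3   6. ] [482.8 -63.1   1.2]
```

View pics/crop.png

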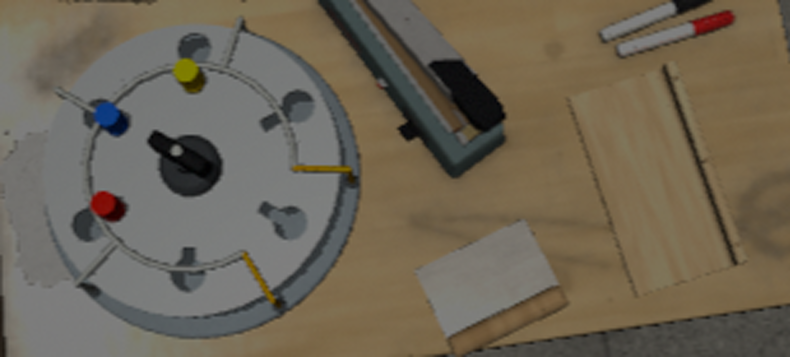

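Request:
servo_tool(commands=[314,-227,0,0,0,-104,50,314,-227,0,0,0,-104,50,314,-227,0,0,0,-104,50,314,-227,0,0,0,-104,50,314,-227,0,0,0,-104,50,314,-227,0,0,0,-104,50,314,-227,0,0,0,-104,50,314,-227,0,0,0,-104,50,314,-227,0,0,0,-104,50,314,-227,0,0,0,-104,50,314,-227,0,0,0,-104,50,314,-227,0,0,0,-104,50,314,-227,0,0,0,-104,50,314,-227,0,0,0,-104,50,314,-227,0,0,0,-104,50,314,-227,0,0,0,-104,50,314,-227,0,0,0,-104,50])

```text
time_s: 1.8
position: [549.7, 324.8, 231.3]
tcp_rot: [[0.603, 0.798, -0.0], [0.798, -0.603, 0.0], [-0.0, -0.0, -1.0]]
contact_force: [-0.1, -0.6, -0.0]
gripper_width: 49.9
gripper_force: 0.0
```

```bash
python3 - <<'E'
from rig import *
import cv2,numpy as np
from h import *
s=read_state();print(s['time_s'],s['position'],s['tcp_rot'].round(4),s['q'],s['contact_force'])
m=camera_model('wrist');p,d=read_camera('wrist');cv2.imwrite('pics/w1.png',p);np.savez('w1.npz',p=p,d=d,**m)
W=cloud(m,d)
g=(W[...,2]>138)&(W[...,2]<165)&(np.hypot(W[...,0]-549,W[...,1]-324)<42)
h=W[g];print(len(h),h.mean(0))
u,_,v=np.linalg.svd(h[:,:2]-h[:,:2].mean(0));print(v[0],np.ptp((h[:,:2]-h[:,:2].mean(0))@v.T,axis=0))
E
```

```text
1.8 [549.70193163 324.77804918 231.31101273] [[ 0.6029  0.7978 -0.    ]
 [ 0.7978 -0.6029  0.    ]
 [-0.     -0.     -1.    ]] [3.05752801e+01 2.21918354e+01 3.25152348e+00 7.10603871e+01
 7.85046900e-04 1.57655441e+02] [-0.1057809  -0.63762621 -0.0293052 ]
1131 [554.74441805 327.80318276 152.119577  ]
[-0.60906091 -0.79312345] [58.65468837 15.85819653]
```

View pics/w1.png

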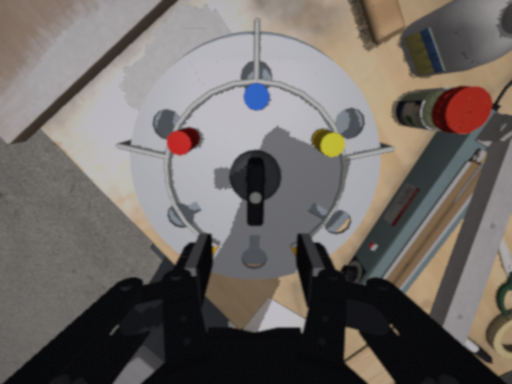

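The wrist view shows the handle upright at (256,190), between the two fingers, with the opening towards the bottom. I'll refine the axis from the head positions before gripping.

```bash
python3 - <<'E'
from h import *
from scipy.optimize import least_squares
for n in ['top0','w1']:
    m=np.load(n+'.npz');W=cloud(m,m['d']);H={}
    for c,r in C.items():
        M=(hue(m['p'],r)>0)&(np.abs(W[...,2]-120)<4)&(np.hypot(W[...,0]-549,W[...,1]-324)<110)
        q=W[M][:,:2].astype(np.float32);H[c]=np.array(cv2.minEnclosingCircle(q)[0]) ;print(n,c,H[c],cv2.minEnclosingCircle(q)[1],W[M][:,2].mean())
    pts=np.array([H['blue'],H['yellow'],H['red']])
    f=lambda x:np.concatenate([x[:2]+85*np.array([np.cos(x[2]+k),np.sin(x[2]+k)])-p for p,k in zip(pts,np.radians([0,-60,60]))])
    s=least_squares(f,[549,324,.92]);print('axis',s.x[:2],np.degrees(s.x[2]),s.fun.round(1))
    hm=(W[...,2]>148)&(W[...,2]<157)&(np.hypot(W[...,0]-549,W[...,1]-324)<42)
    print('bar',cv2.minAreaRect(W[hm][:,:2].astype(np.float32)))
    Y=(hue(m['p'],C['yellow'])>0)&(np.abs(W[...,2]-84)<6)&(np.hypot(W[...,0]-549,W[...,1]-324)>95)
    k,l,st,ce=cv2.connectedComponentsWithStats(Y.astype(np.uint8))
    for i in range(1,k):
        if st[i,4]>20:
            e=W[l==i][:,:2]-s.x[:2];print('br',np.degrees(np.arctan2(e[:,1],e[:,0])).mean())
E
```

```text
top0 red [519.39550781 403.54031372] 12.037489891052246 119.03245116082772
top0 blue [602.69445801 392.61322021] 11.94621467590332 119.28154370700302
top0 yellow [635.40539551 313.95117188] 11.945690155029297 119.37065444683017
axis [551.26860233 325.12947499] 52.41493978610075 [ 0.4 -0.1  0.1 -0.  -0.5  0.2]
bar ((551.2874145507812, 325.587158203125), (56.80073547363281, 15.727819442749023), 52.353370666503906)
br -99.54758727967015
br -156.05439947638945
w1 red [520.65161133 403.78881836] 12.027297019958496 120.74051787343893
w1 blue [604.81506348 392.67611694] 11.369135856628418 120.86065129537502
w1 yellow [636.65557861 314.23846436] 11.671708106994629 120.86695641871151
axis [552.73225416 325.38968198] 52.31452651245914 [-0.1 -0.   0.3 -0.2 -0.2  0.2]
bar ((553.5388793945312, 325.8013916015625), (58.624305725097656, 15.775707244873047), 52.3385009765625)
```

Request:
servo_tool(commands=[2.3,0.5,-40,0,0,-0.6,50,2.3,0.5,-80,0,0,-0.6,50,2.3,0.5,-100,0,0,-0.6,50,2.3,0.5,-107,0,0,-0.6,50,2.3,0.5,-107,0,0,-0.6,50,2.3,0.5,-107,0,0,-0.6,8,2.3,0.5,-107,0,0,-0.6,8,2.3,0.5,-107,0,0,-0.6,8,2.3,0.5,-107,0,0,-0.6,8,2.3,0.5,-107,0,0,-0.6,8,2.3,0.5,-107,0,0,-0.6,8,2.3,0.5,-107,0,0,-0.6,8])

```text
time_s: 3.05
position: [552.3, 326.6, 126.3]
tcp_rot: [[0.612, 0.791, 0.001], [0.791, -0.612, 0.003], [0.003, -0.001, -1.0]]
contact_force: [-2.5, 2.0, 7.1]
gripper_width: 14.3
gripper_force: 60.7
```

Request:
servo_tool(commands=[0,0,2,0,0,4,8,0,0,2,0,0,10,8,0,0,2,0,0,17,8,0,0,2,0,0,24,8,0,0,2,0,0,31,8,0,0,2,0,0,38,8,0,0,2,0,0,45,8,0,0,2,0,0,52,8,0,0,2,0,0,59,8,0,0,2,0,0,66,8,0,0,2,0,0,73,8,0,0,2,0,0,80,8,0,0,2,0,0,87,8,0,0,2,0,0,94,8,0,0,2,0,0,101,8,0,0,2,0,0,108,8,0,0,2,0,0,114,8,0,0,2,0,0,118,8,0,0,2,0,0,120,8,0,0,2,0,0,120,8])

```text
time_s: 5.05
position: [550.9, 326.1, 126.4]
tcp_rot: [[-0.991, 0.134, -0.002], [0.134, 0.991, 0.001], [0.002, 0.001, -1.0]]
contact_force: [-4.4, 3.5, -1.4]
gripper_width: 14.6
gripper_force: 61.0
```

Request:
servo_tool(commands=[0,0,0,0,0,0,8,0,0,0,0,0,0,40,0,0,0,0,0,0,50,0,0,0,0,0,0,50,0,0,0,0,0,0,50,0,0,20,0,0,0,50,0,0,60,0,0,0,50,0,0,100,0,0,0,50,0,0,107,0,0,0,50,0,0,107,0,0,0,50])

```text
time_s: 6.05
position: [553.3, 325.8, 235.5]
tcp_rot: [[-0.991, 0.135, 0.004], [0.135, 0.991, 0.002], [-0.003, 0.002, -1.0]]
contact_force: [-0.2, 1.4, -0.3]
gripper_width: 50.1
gripper_force: 0.0
```

```bash
cat > look.py <<'E'
from rig import *
from h import *
import sys
from scipy.optimize import least_squares
def look(n,tag):
    m=camera_model(n);p,d=read_camera(n);cv2.imwrite(f'pics/{n}_{tag}.png',p);np.savez(f'{n}_{tag}.npz',p=p,d=d,**m)
    W=cloud(m,d);H={}
    for c,r in C.items():
        M=(hue(p,r)>0)&(np.abs(W[...,2]-120)<5)&(np.hypot(W[...,0]-551,W[...,1]-325)<115)
        if M.sum()<8: print(c,'none');continue
        e=np.array(cv2.minEnclosingCircle(W[M][:,:2].astype(np.float32))[0]);a=e-[552,325.3]
        print(n,c,e.round(1),'r',np.hypot(*a).round(1),'ang',np.degrees(np.arctan2(a[1],a[0])).round(1),W[M][:,2].mean().round(1))
if __name__=='__main__':
    s=read_state();print(s['time_s'],s['position'],s['contact_force'],s['q'])
    for n in sys.argv[2:]:look(n,sys.argv[1])
E
python3 look.py a wrist top
```

```text
6.05 [553.33674604 325.78448699 235.47854114] [-0.17790538  1.36460413 -0.33830925] [ 3.04938540e+01  2.23049008e+01  3.95496104e+00  7.14061748e+01
 -1.13126442e-02  3.82450242e+01]
wrist red [500.6 258.8] r 84.0 ang -127.7 120.7
wrist blue [468.1 336.9] r 84.7 ang 172.1 120.9
wrist yellow [519.6 403.8] r 84.9 ang 112.5 120.6
red none
blue none
yellow none
```

View pics/wrist_a.png

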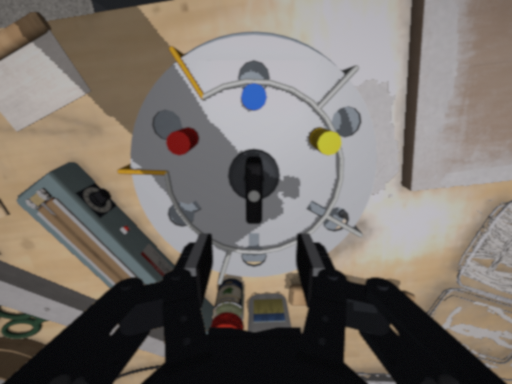

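The red stamp hangs between the two brackets at (182,141), at radius 84 mm and −127.7° as wanted. Next I grip it with the fingers closing tangentially.

Request:
servo_tool(commands=[-27,-34,0,0,0,8,50,-53.4,-67.2,0,0,0,16,50,-53.4,-67.2,0,0,0,24,50,-53.4,-67.2,0,0,0,32,50,-53.4,-67.2,0,0,0,40,50,-53.4,-67.2,0,0,0,48,50,-53.4,-67.2,0,0,0,56,50,-53.4,-67.2,0,0,0,60,50,-53.4,-67.2,-40,0,0,60,50,-53.4,-67.2,-80,0,0,60,50,-53.4,-67.2,-100,0,0,60,50,-53.4,-67.2,-100,0,0,60,50])

```text
time_s: 7.35
position: [494.8, 256.0, 128.1]
tcp_rot: [[-0.612, -0.791, -0.008], [-0.791, 0.612, -0.004], [0.009, 0.004, -1.0]]
contact_force: [0.0, 0.4, 0.4]
gripper_width: 49.7
gripper_force: 0.0
```

Request:
servo_tool(commands=[0,0,0,0,0,0,50,0,0,0,0,0,0,50])

```text
time_s: 7.55
position: [499.3, 258.4, 134.3]
tcp_rot: [[-0.612, -0.791, 0.001], [-0.791, 0.612, 0.001], [-0.001, -0.001, -1.0]]
contact_force: [0.2, -0.4, 2.1]
gripper_width: 50.0
gripper_force: 0.0
```

```bash
python3 look.py b wrist side
```

```text
7.55 [499.32445479 258.36266405 134.26193392] [ 0.20294725 -0.37682089  2.10716003] [ 2.73594126e+01  1.71535304e+01 -1.68762021e+01  5.58913781e+01
 -2.14719029e-03 -2.49025837e+01]
wrist red [500.1 257.5] r 85.4 ang -127.5 120.5
wrist blue [463.6 330.2] r 88.5 ang 176.8 119.5
wrist yellow [511.6 402.4] r 87.1 ang 117.7 119.1
side red [499.  258.6] r 85.2 ang -128.4 119.0
side blue [466.6 337.2] r 86.2 ang 172.0 118.8
side yellow [518.3 404.7] r 86.2 ang 113.0 118.8
```

View pics/wrist_b.png

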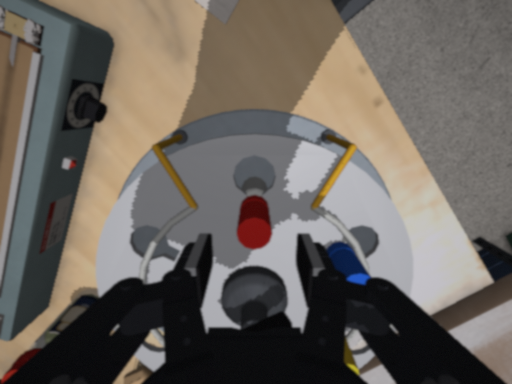

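The red head at (254,222) is centred between the fingers, and its slot runs up to the round hole at (254,176).

```bash
python3 - <<'E'
from h import *
m=np.load('wrist_b.npz')
W=cloud(m,m['d'])
M=(W[...,2]<62)&(np.hypot(W[...,0]-552,W[...,1]-325.5)<140)
k,l,st,ce=cv2.connectedComponentsWithStats(M.astype(np.uint8))
for i in range(1,k):
    if st[i,4]>200:print(ce[i].round(),st[i])
i=l[172,254];print(i)
v,u=np.where(l==i)
for uv in [(254,v.min()),(u.min(),176),(u.max(),176),(254,176)]:
    w=ray(m,uv,74);a=w[:2]-[551.8,325.8];print(uv,w.round(1),np.hypot(*a).round(1),np.degrees(np.arctan2(a[1],a[0])))
E
```

```text
[254. 174.] [ 234  155   42   38 1158]
[145. 237.] [133 225  27  29 456]
[364. 237.] [349 225  28  29 458]
[166. 248.] [153 236  27  22 278]
9
(254, np.int64(155)) [473.7 223.7  74. ] 128.5 -127.40380605630719
(np.int64(234), 176) [496.7 227.3  74. ] 112.9 -119.23378576720113
(np.int64(275), 176) [470.8 247.3  74. ] 112.8 -135.88624218036088
(254, 176) [484.1 237.1  74. ] 111.6 -127.35324859154751
```

Request:
servo_tool(commands=[0.5,0.3,-10,0,0,0,50,0.5,0.3,-20,0,0,0,50,0.5,0.3,-30,0,0,0,50,0.5,0.3,-36,0,0,0,50,0.5,0.3,-40,0,0,0,50,0.5,0.3,-42,0,0,0,50,0.5,0.3,-42,0,0,0,50,0.5,0.3,-42,0,0,0,16,0.5,0.3,-42,0,0,0,16,0.5,0.3,-42,0,0,0,16,0.5,0.3,-42,0,0,0,16,0.5,0.3,-42,0,0,0,16,0.5,0.3,-42,0,0,0,16])

```text
time_s: 8.95
position: [499.5, 258.5, 91.9]
tcp_rot: [[-0.612, -0.791, 0.001], [-0.791, 0.612, 0.0], [-0.001, -0.001, -1.0]]
contact_force: [0.2, -1.4, 5.9]
gripper_width: 22.1
gripper_force: 58.7
```

Request:
servo_tool(commands=[0,0,1.5,0,0,0,16,-2.4,-3.2,1.5,0,0,0,16,-4.9,-6.3,1.5,0,0,0,16,-7.3,-9.5,1.5,0,0,0,16,-9.8,-12.7,1.5,0,0,0,16,-12.2,-15.8,1.5,0,0,0,16,-14.7,-19,1.5,0,0,0,16,-16.5,-21.4,1.5,0,0,0,16,-16.5,-21.4,1.5,0,0,0,16,-16.5,-21.4,1.5,0,0,0,16])

```text
time_s: 9.95
position: [482.8, 237.0, 92.9]
tcp_rot: [[-0.612, -0.791, 0.0], [-0.791, 0.612, 0.0], [-0.0, -0.0, -1.0]]
contact_force: [1.0, 0.6, -0.9]
gripper_width: 22.1
gripper_force: 58.7
```

Request:
servo_tool(commands=[-1.8,-2.4,0,0,0,0,16,-3.1,-4,0,0,0,0,16,-4.3,-5.5,0,0,0,0,16,-4.9,-6.3,0,0,0,0,16,-5.5,-7.1,0,0,0,0,16,-6.1,-7.9,0,0,0,0,16,-6.7,-8.7,0,0,0,0,16,-7.3,-9.5,0,0,0,0,16,-7.9,-10.3,0,0,0,0,16,-7.9,-10.3,0,0,0,0,16])

```text
time_s: 10.95
position: [475.4, 227.4, 93.1]
tcp_rot: [[-0.612, -0.791, 0.001], [-0.791, 0.612, 0.002], [-0.002, -0.0, -1.0]]
contact_force: [1.2, 3.3, -3.5]
gripper_width: 22.3
gripper_force: 58.8
```

Request:
servo_tool(commands=[-0.6,-0.8,0,0,0,0,16,-1.2,-1.6,0,0,0,0,16,-1.2,-1.6,0,0,0,0,16])

```text
time_s: 11.25
position: [475.2, 226.9, 93.3]
tcp_rot: [[-0.612, -0.791, 0.003], [-0.791, 0.612, 0.004], [-0.005, -0.0, -1.0]]
contact_force: [4.2, 7.8, -6.4]
gripper_width: 21.9
gripper_force: 59.0
```

Request:
servo_tool(commands=[3,3.9,0,0,0,0,16,6,7.8,0,0,0,0,16,8.8,11.4,0,0,0,0,16,8.8,11.4,0,0,0,0,16,8.8,11.4,3,0,0,0,16,8.8,11.4,6,0,0,0,16,8.8,11.4,9,0,0,0,16,8.8,11.4,12,0,0,0,16,8.8,11.4,12,0,0,0,16])

```text
time_s: 12.15
position: [482.7, 236.6, 105.5]
tcp_rot: [[-0.612, -0.791, 0.001], [-0.791, 0.612, 0.0], [-0.001, -0.001, -1.0]]
contact_force: [-0.6, -0.3, -0.2]
gripper_width: 22.3
gripper_force: 59.1
```

```bash
python3 - <<'E'
from h import *
m=np.load('top0.npz');W=cloud(m,m['d'])
# obstacles x<600 y<250 outside carousel
M=(W[...,2]>25)&(W[...,2]<400)&(W[...,0]>330)&(W[...,0]<720)&(W[...,1]<230)&(np.hypot(W[...,0]-552,W[...,1]-325)>170)
k,l,st,ce=cv2.connectedComponentsWithStats(M.astype(np.uint8))
for i in range(1,k):
    if st[i,4]>8:print('obst',ce[i].round(),st[i,4],W[l==i].min(0).round(),W[l==i].max(0).round())
# fence
F=(W[...,2]>20)&(W[...,2]<36)&(W[...,1]<-120)&(W[...,0]>360)&(W[...,0]<620)&(W[...,1]>-225)
f=W[F];print('fence',len(f),f.mean(0),cv2.minAreaRect(f[:,:2].astype(np.float32)))
# board flat via height + texture
B=(np.abs(W[...,2]-6.5)<2.5)&(W[...,0]>360)&(W[...,0]<620)&(W[...,1]<-40)&(W[...,1]>-200)
B=cv2.morphologyEx(B.astype(np.uint8),cv2.MORPH_OPEN,np.ones((5,5)))
k,l,st,ce=cv2.connectedComponentsWithStats(B);i=1+np.argmax(st[1:,4]);w=W[l==i];print(w.mean(0),cv2.minAreaRect(w[:,:2].astype(np.float32)))
E
```

```text
obst [263. 165.] 2746 [515.  14.  25.] [720. 182. 210.]
obst [377. 203.] 300 [ 389. -205.   25.] [ 600. -163.   34.]
fence 403 [ 492.19149703 -183.16061974   27.05916173] ((494.4386901855469, -183.54266357421875), (215.37142944335938, 13.76742935180664), 9.53598403930664)
[ 399.10165622 -108.14039324    5.85289764] ((399.1590881347656, -108.03496551513672), (10.788592338562012, 10.615362167358398), 81.82877349853516)
```

The stamp lifted clear with no force on it. I'll carry it around the paper cutter (x > 515, y 14 to 182) to the board, whose middle is near (486,−133).

Request:
servo_tool(commands=[0,0,20,0,0,0,16,0,0,50,0,0,0,16,0,0,80,0,0,0,16,-8,-18,90,0,0,0,16,-20,-44,90,0,0,0,16,-33,-72,90,0,0,0,16,-46,-100,90,0,0,0,16,-57,-130,90,0,0,0,16,-62,-160,90,0,0,0,16,-60,-190,90,0,0,0,16,-52,-218,90,0,0,0,16,-42,-246,90,0,0,0,16,-32,-274,90,0,0,0,16,-22,-300,90,0,0,0,16,-12,-326,90,0,0,0,16,-4,-350,90,0,0,0,16,2,-362,90,0,0,0,16,2,-364,90,0,0,0,16,2,-364,90,0,0,0,16,2,-364,90,0,0,0,16])

```text
time_s: 14.15
position: [483.9, -126.6, 194.7]
tcp_rot: [[-0.611, -0.791, -0.0], [-0.791, 0.611, 0.001], [-0.0, 0.001, -1.0]]
contact_force: [0.1, -0.6, -1.9]
gripper_width: 22.5
gripper_force: 59.1
```

Request:
servo_tool(commands=[0,0,-20,0,0,0,16,0,0,-45,0,0,0,16,0,0,-70,0,0,0,16,0,0,-85,0,0,0,16,0,0,-95,0,0,0,16,0,0,-100,0,0,0,16,0,0,-105,0,0,0,16,0,0,-105,0,0,0,16,0,0,-105,0,0,0,16])

```text
time_s: 15.05
position: [484.8, -127.6, 90.4]
tcp_rot: [[-0.612, -0.791, 0.001], [-0.791, 0.612, -0.0], [-0.0, -0.001, -1.0]]
contact_force: [0.2, 1.1, -1.5]
gripper_width: 22.5
gripper_force: 59.1
```

```bash
python3 - <<'E'
from rig import *
from h import *
s=read_state();print(s['time_s'],s['position'],s['contact_force'])
p,d=read_camera('side');q,_=read_camera('top')
m=camera_model('side');P=np.array([485,-128,50.]);c=m['mtx']@(m['R']@P+m['t']);u,v=(c[:2]/c[2]).astype(int);print(u,v)
a=cv2.resize(p[max(v-70,0):v+50,u-65:u+65],(390,360),interpolation=2);b=cv2.resize(q[150:270,290:420],(390,360),interpolation=2)
cv2.imwrite('pics/place.png',np.hstack([a,b]))
E
```

```text
15.05 [ 484.8124841 -127.616522    90.3659166] [ 0.16830882  1.08112094 -1.45178741]
282 166
```

View pics/place.png

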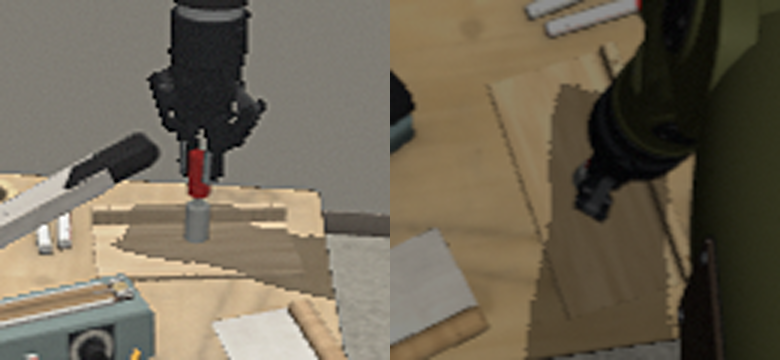

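The picture shows the stamp upright in the fingers, over the middle of the flat part and in front of the fence. I'll lower it until it touches.

Request:
servo_tool(commands=[0,0,-4,0,0,0,16,0,0,-8,0,0,0,16,0,0,-11,0,0,0,16,0,0,-12.5,0,0,0,16,0,0,-13.5,0,0,0,16,0,0,-13.5,0,0,0,16,0,0,-13.5,0,0,0,16])

```text
time_s: 15.85
position: [484.5, -127.6, 76.4]
tcp_rot: [[-0.612, -0.791, 0.0], [-0.791, 0.612, -0.0], [-0.0, -0.0, -1.0]]
contact_force: [-0.6, 0.2, -0.7]
gripper_width: 22.6
gripper_force: 59.4
```

Request:
servo_tool(commands=[0,0,-0.5,0,0,0,16,0,0,-1,0,0,0,16,0,0,-1.5,0,0,0,16,0,0,-1.5,0,0,0,16])

```text
time_s: 16.25
position: [484.7, -127.6, 76.1]
tcp_rot: [[-0.612, -0.791, 0.001], [-0.791, 0.612, -0.0], [-0.001, -0.001, -1.0]]
contact_force: [-3.7, 0.8, 12.1]
gripper_width: 22.5
gripper_force: 60.7
```

Request:
servo_tool(commands=[0,0,1,0,0,0,16,0,0,1,0,0,0,16,0,0,1,0,0,0,26,0,0,1,0,0,0,34,0,0,1,0,0,0,45,0,0,1,0,0,0,50,0,0,1,0,0,0,50,0,0,10,0,0,0,50,0,0,25,0,0,0,50,0,0,50,0,0,0,50,0,0,85,0,0,0,50,0,0,120,0,0,0,50,0,0,120,0,0,0,50,0,0,120,0,0,0,50,0,0,120,0,0,0,50])

```text
time_s: 17.75
position: [483.7, -127.4, 194.1]
tcp_rot: [[-0.612, -0.791, -0.001], [-0.791, 0.612, 0.0], [0.0, 0.001, -1.0]]
contact_force: [-0.4, -0.6, -0.1]
gripper_width: 50.0
gripper_force: 0.0
```

```bash
python3 - <<'E'
from rig import *
from h import *
from look import look
s=read_state();print(s['time_s'],s['position'],s['contact_force'])
look('side','end')
m=np.load('side_end.npz');p=m['p'];W=cloud(m,m['d'])
M=(hue(p,C['red'])>0)&(np.hypot(W[...,0]-485,W[...,1]+128)<40);w=W[M];print('red',w.min(0),w.max(0),w.mean(0))
v,u=np.where(M);print(u.mean(),v.mean())
x,y=int(u.mean()),int(v.mean());cv2.imwrite('pics/end.png',cv2.resize(p[y-50:y+60,x-70:x+70],None,fx=4,fy=4,interpolation=2))
E
```

```text
17.75 [ 483.72524768 -127.40608203  194.14037892] [-0.38435885 -0.60873726 -0.1302321 ]
red none
side blue [466.7 337.3] r 86.1 ang 172.0 118.8
side yellow [519.2 404.8] r 86.0 ang 112.4 119.0
red [ 473.54112187 -137.37724341   59.1473225 ] [ 494.34189124 -113.24154012  105.82229983] [ 484.31564587 -120.00919487   85.00430269]
282.9056603773585 157.47169811320754
```

View pics/end.png

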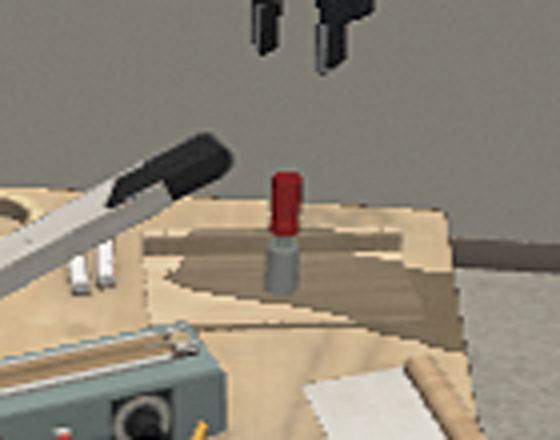

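The red stamp stands upright on the flat board, in the crop with its head near (286,203) and foot near (282,268). Its top reads 105.8 mm (expected 104), blue and yellow still hang, and the gripper is clear.

```bash
python3 -c "from rig import *;print(finish_job())"
```

```text
the job is handed in; nothing more can be done
None
```

The job is handed in at about 18 s of the 72 s allowed: the red stamp stands upright on the flat part of the guide board, blue and yellow still hang in the carousel, and the gripper touches nothing; no verdict came back.

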